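# Set the red routing rod to its middle click

## Robot

A 6-joint arm with a two-finger parallel gripper is mounted at the origin on the work surface. World frame = base frame: x ahead of the robot, y to its left, z up, the work surface at z = 0. Lengths are in m, angles in rad, forces in N, time in s.
With the tool pointing down it reaches from about 0.25 to 0.725 m from the base axis. Payload 4 kg.
Tool frame: the origin (TCP) lies between the finger pads; the fingertips stand 17 mm ahead of it and the grasp point (between the pads) lies 2 mm behind it; z points along the fingers, x is the direction in which the jaws open and shut, and the axes are right-handed (so a half turn about z gives the same grasp; the last joint's range is limited). The gripper opens to 85 mm and grips with 20 to 120 N. Pads are 22 mm wide; open, the fingers measure 114 mm over their backs; the gripper's body (76 mm by 85 mm) begins 54 mm behind the grasp point. The pads swing forward as they close: fully open they stand 13 mm farther back than shut.
Start: joints at [1.27, 0.241, 0.005, 1.335, 0, 1.571], TCP at [0.148, 0.478, 0.248] pointing down, gripper open.
Joint ranges: [-2.72, 2.72], [-1.05, 1.87], [-1.09, 1.28], [-1.99, 2.15], [-1.42, 1.44], [-3.14, 3.14]. Speed limits (rad/s): [2.79, 2.79, 3.14, 3.14, 3.14, 3.14].

## Interface

Orientations are given as a unit quaternion [x, y, z, w].
In Python, from workcell import telemetry, cams, workorder gives the robot as it stands. The module is installed in compiled form; this text tells all that it offers.
- The arm moves only by the tool apply_moves, never from a script. Its argument "moves" is a list that holds one entry, the list of rows, each a list of 4 numbers: the shift along the tool's x, y, z in mm, then the turn about the tool's z in degrees. A call has exactly 10 rows; each row shifts and turns the pose as measured when the row begins, along the tool's axes as they then stand; what a row does not reach is not made up. A row lasts 1/10 s, in which the tool goes at most 50 mm and 8.59 degrees, less where a joint would pass 70% of its speed; a pose out of reach is approached as far as the arm can. A call with a gripper value outside its range is refused whole. "hand" is the gripper's target within -1 to 1 (fully open at 1, half-way at 0, shut at -1), set as the call begins (left out, the last holds). The fingers move at their own pace and stop on an object; the grip force is fixed at half the most. Time passes only in rows, so rows that do not move let the fingers close, or fill a call up. It gives the time, the measured TCP pose, the force and the opening at its end, in the units of the state.
- telemetry.get_obs(): the state, without advancing time (a new reading comes with each control period).
- cams.camera(name): name is "scene" or "top" or "wrist"; returns a dict with "color" (400x640x3 uint8, red, green, blue), "fovy" (degrees; the focal length in pixels is half the picture's height over the tangent of half this angle, whatever the lens; pixels are square), "cx", "cy" (the principal point, pixels), "camera_from_world" (4x4, takes a point from world to camera coordinates). Camera axes: x right, y down, z forward; pixel columns grow to the right and rows downward; lengths in m; the calibration is good to about 2 mm. A picture is of the moment at which its call begins. There is no depth.
- workorder.job_done(): hands the job in, once; it reports no verdict.
The state is a dict: "clock": time; "joint_pos": joint angles; "joint_vel": joint speeds; "tau": joint torques, N m; "eef_pos": TCP position; "tool_rot": TCP orientation; "ft_force": force on the tool from outside, world axes, zero at the start; "ft_torque": the same for the moment, N m; "grip_width": finger opening in m.
Only numpy, scipy, OpenCV 4.12 (cv2) and the standard library are available. Lean on these libraries where they do the work, as an engineer would, in place of code of your own. Each camera call takes 0.05 s, during which the arm holds its last target. There are 200 camera calls.

## Task

Two push-pull signal routing switches stand on the electronics bench. Pull the rod with the red knob out by one click, so that it rests in its middle click position and the board under test is routed to the meter, then let go. Leave the rod with the black knob fully pulled out, as it is.

Things in the scene. Friction and masses are not known exactly. Their poses are not given: they have to be found in the camera images.
- red_rod (a joint): travel of the red-knobbed rod in m: 0 is pushed fully home (its start), 0.025 the middle click, 0.050 fully out. A spring detent clicks at these three: let go within 10 mm of the middle, the rod snaps to it. Moving it takes up to 8 N. At the middle click a white ring on the steel rod has come out of the box; fully out, a yellow ring too.
- red_knob (a point): centre of the red knob, a cylinder 28 mm across and 28 mm long along the rod, 50 mm above the bench; x points along the rod outwards (the way to pull), y level across it, z up. Its 10 mm steel rod comes out of a fixed grey metal box 120 mm along the rod, 90 wide, 76 high, whose front face is 39 mm behind this point when home, 64 at the middle click.
- black_rod (a joint): travel of the rod of the other switch, the same in build, with a black knob: it starts fully out at 0.050 and must stay there.
- black_knob (a point): centre of the black knob, of the same size, height and axes as the red one, on an identical grey switch box fixed to the bench.
Things that resemble listed ones, but are neither listed nor needed, are in the scene too. Leave any orange or pink look-alike of the part that bears red_rod alone.

How it is judged:
By the outcome, as a careful person would: the job done as asked, in the order asked, and still so for the second after the job is handed in, with the robot touching nothing.
It also fails if it takes over 29 s, if anything falls off the work surface, if the arm or the gripper's body presses on something with over 40 N, if the wrist force passes 120 N, or if a joint passes its speed limit or range.

## Working session

There is one attempt and no reset: what is moved stays moved. The work goes in short steps, Python scripts to look and compute and a tool call to move; the robot and the scene stay as the last step left them, time stands still between calls to the robot, and variables do not carry over. Pictures are saved under pics/ and viewed, about 8 in all and at most 12, crops included, and the job is handed in when it is done.

Besides the shell and the picture viewer there is one more tool, called after "Call:" by a JSON object that holds its "name" and its "arguments". apply_moves: Moves the arm, as the interface text tells. Its arguments: {"type":"object","properties":{"moves":{"type":"array"},"hand":{"type":"number"}},"required":["moves"]}

```bash
mkdir -p pics
cat > h.py <<'E'
import numpy as np, cv2
from workcell import telemetry, cams, workorder
def cap(name,tag):
    c=cams.camera(name); np.save(f'pics/{tag}.npy',c,allow_pickle=True)
    cv2.imwrite(f'pics/{tag}.png',c['color'][:,:,::-1]); return c
def ld(tag): return np.load(f'pics/{tag}.npy',allow_pickle=True).item()
def f(c): return 200/np.tan(np.radians(c['fovy'])/2)
def ray(c,u,v):
    T=np.array(c['camera_from_world']); R=T[:3,:3]; o=-R.T@T[:3,3]
    d=R.T@np.array([(u-c['cx'])/f(c),(v-c['cy'])/f(c),1]); return o,d
def onz(c,u,v,z):
    o,d=ray(c,u,v); return o+d*(z-o[2])/d[2]
def proj(c,p):
    q=np.array(c['camera_from_world'])@np.r_[p,1]; return q[:2]/q[2]*f(c)+[c['cx'],c['cy']]
E
python3 - <<'E'
from h import *
a=cap('scene','s0');b=cap('top','t0')
cv2.imwrite('pics/both.png',cv2.resize(np.vstack([a['color'],b['color']])[:,:,::-1],(480,600)))
o=telemetry.get_obs();print(o['clock'],o['eef_pos'],o['tool_rot'],o['ft_force'])
print(f(a),f(b))
E
```

```text
0.1 [0.14796192 0.47704059 0.24750914] [ 8.05064745e-01  5.93186219e-01 -7.46816301e-04  5.55645281e-04] [-0.1012271  0.0240764  0.9258307]
463.4980304845225 487.23489686178755
```

View pics/t0.png

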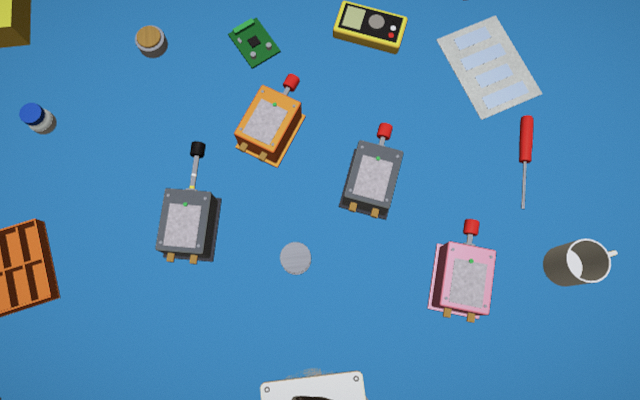

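View pics/s0.png

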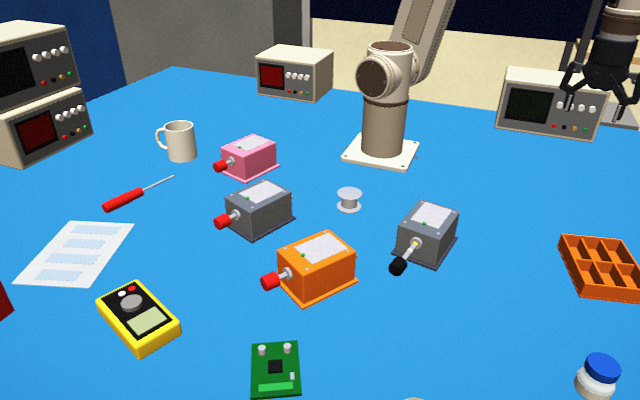

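Red-knobbed candidates in the top view are orange (291,82), grey (385,131) and pink (472,228). The grey box fits, because the task calls for a grey metal box and excludes the orange and pink ones. The black knob is at (198,149). Next I'll measure it and confirm it in a crop.

Run:
```python
from h import *
a=ld('s0');b=ld('t0')
def blob(c,u,v,r=16,red=True):
    im=c['color'].astype(int); m=(im[...,0]>90)&(im[...,1]<60)&(im[...,2]<70) if red else im.max(2)<45
    w=np.zeros_like(m); w[v-r:v+r,u-r:u+r]=1; ys,xs=np.nonzero(m&w); return xs.mean(),ys.mean(),len(xs)
for nm,ta,sa,red in [('red',(385,131),(223,222),True),('blk',(198,149),(398,266),False),('org',(291,82),(270,282),True),('pink',(472,228),(221,166),True)]:
    t=blob(b,*ta,red=red);s=blob(a,*sa,red=red)
    o1,d1=ray(b,*t[:2]);o2,d2=ray(a,*s[:2])
    k=np.linalg.lstsq(np.c_[d1,-d2],o2-o1,rcond=None)[0];p,q=o1+k[0]*d1,o2+k[1]*d2
    print(nm,np.round(t,1),np.round(s,1),((p+q)/2).round(4),'gap',np.linalg.norm(p-q).round(4),'onz',onz(b,*t[:2],.052).round(4))
# base check + box top corners
print(proj(b,[0,0,0]),onz(b,320,200,0),ray(b,320,200)[0])
A=cv2.resize(a['color'][165:250,200:310],(550,425),interpolation=2)
B=cv2.resize(b['color'][110:230,330:415],None,fx=3.54,fy=3.54,interpolation=2)[:425,:250]
cv2.imwrite('pics/c1.png',np.hstack([A,B])[:,:,::-1])
```

```text
red [384.5 129.7 139. ] [222.  221.2 186. ] [ 0.5489 -0.2008  0.0501] gap 0.0046 onz [ 0.5493 -0.2026  0.052 ]
blk [197.3 149.1 166. ] [397.3 265.9 231. ] [0.5528 0.175  0.0488] gap 0.0011 onz [0.5517 0.1738 0.052 ]
org [291.4  81.  147. ] [270. 281. 258.] [ 0.6778 -0.0258  0.0501] gap 0.0043 onz [ 0.6777 -0.0278  0.052 ]
pink [470.7 226.6 146. ] [220.  165.7 125. ] [ 0.3338 -0.3365  0.0487] gap 0.0035 onz [ 0.3341 -0.337   0.052 ]
[316.17289913 430.11388619] [ 0.43233957 -0.05864633  0.        ] [ 0.19548919 -0.01999048  0.9703527 ]
```

View pics/c1.png

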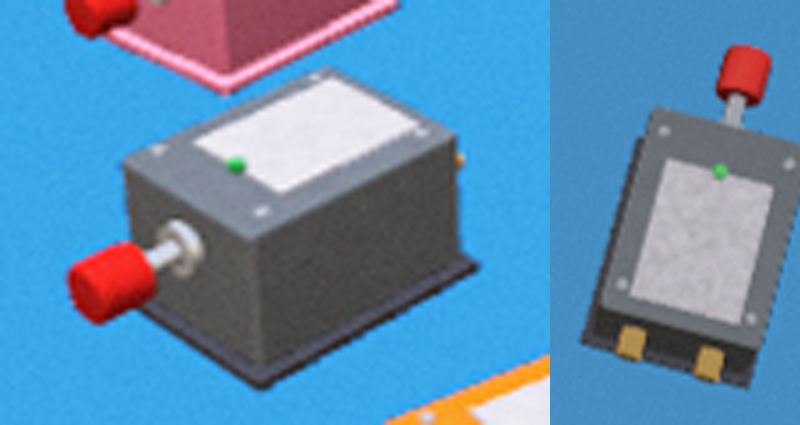

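```bash
cat >> h.py <<'E'
from scipy.spatial.transform import Rotation as Ro
def plan(P,ax):
    """shift in tool mm to P, turn about tool z (deg) so tool x is level across ax"""
    o=telemetry.get_obs(); R=Ro.from_quat(o['tool_rot']).as_matrix(); d=R.T@(np.array(P)-o['eef_pos'])*1000
    y=R.T@np.array([-ax[1],ax[0],0]); t=np.degrees(np.arctan2(y[1],y[0])); t=(t+90)%180-90
    print('clk',o['clock'],'eef',o['eef_pos'].round(4),'move mm',d.round(1),'turn',t.round(2),'alt',(t-180*np.sign(t)).round(1),'q6',o['joint_pos'][5].round(2),'w',o['grip_width'],'F',o['ft_force'].round(1))
    print('R',R.round(3).tolist())
E
python3 - <<'E'
from h import *
b=ld('t0')
s=[onz(b,330+(x-550)/3.54,110+y/3.54,.076) for x,y in [(663,131),(790,163),(622,284),(752,318)]]
fm=(s[0]+s[1])/2;bm=(s[2]+s[3])/2;ax=(fm-bm);ax/=np.linalg.norm(ax)
sd=s[0]-s[1];sd/=np.linalg.norm(sd)
k=np.array([.549,-.2015,0]);ak=k-bm;ak[2]=0;ak/=np.linalg.norm(ak)
print(ax,sd,ak,fm,bm,[np.degrees(np.arctan2(v[1],v[0])) for v in (ax,ak)],np.degrees(np.arctan2(-sd[0],sd[1])))
plan([.549,-.2015,.19],ax)
E
```

```text
[ 0.92715576 -0.37467612  0.        ] [0.36931834 0.92930294 0.        ] [ 0.93164211 -0.3633772   0.        ] [ 0.49643866 -0.18217659  0.076     ] [ 0.41276716 -0.14836381  0.076     ] [np.float64(-22.004296528148338), np.float64(-21.3077465859601)] -21.673583856953943
clk 0.1 eef [0.148  0.477  0.2475] move mm [-529.2  584.1   58.5] turn 4.77 alt -175.2 q6 1.57 w 0.08523255553573848 F [-0.1  0.   0.9]
R [[0.296, 0.955, -0.001], [0.955, -0.296, -0.002], [-0.002, 0.0, -1.0]]
```

Call:
{"name": "apply_moves", "arguments": {"moves": [[[-27,29,2,0],[-27,29,2,0],[-27,29,2,0],[-27,29,2,0],[-27,29,2,0],[-27,29,2,0],[-27,29,2,0],[-27,29,2,0],[-27,29,2,0],[-27,29,2,0]]], "hand": 1}}

```text
clock: 1.1
eef_pos: [0.3487, 0.1241, 0.2234]
tool_rot: [0.801, 0.598, -0.003, 0.001]
ft_force: [1.0, 0.7, 0.1]
grip_width: 0.085
```

```bash
python3 -c "
from h import *
plan([.549,-.2015,.19],[.9298,-.3681,0])"
```

```text
clk 1.1 eef [0.3487 0.1241 0.2234] move mm [-255.1  284.6   34.5] turn 5.09 alt -174.9 q6 0.63 w 0.08503837540872264 F [1.  0.7 0.1]
R [[0.284, 0.959, -0.003], [0.959, -0.284, -0.005], [-0.006, -0.002, -1.0]]
```

Call:
{"name": "apply_moves", "arguments": {"moves": [[[-29,32,4,1],[-29,32,4,1],[-29,32,4,1],[-29,32,4,1],[-29,32,4,1],[-29,32,4,0],[-29,32,4,0],[-27,30,3,0],[-23,26,2,0],[0,0,0,0]]]}}

```text
clock: 2.1
eef_pos: [0.5292, -0.2291, 0.185]
tool_rot: [0.83, 0.558, -0.004, -0.001]
ft_force: [-0.7, 0.4, -0.2]
grip_width: 0.0856
```

Run:
```python
from h import *
plan([.549,-.2015,.14],[.9298,-.3681,0])
w=cap('wrist','w0'); print(proj(w,[.549,-.2015,.05]))
```

```text
clk 2.1 eef [ 0.5292 -0.2291  0.185 ] move mm [33.3  8.2 44.7] turn -0.54 alt 179.5 q6 -0.02 w 0.08559894932380938 F [-0.7  0.4 -0.2]
R [[0.377, 0.926, -0.008], [0.926, -0.377, -0.003], [-0.006, -0.006, -1.0]]
[364.42602334 200.11020705]
```

View pics/w0.png

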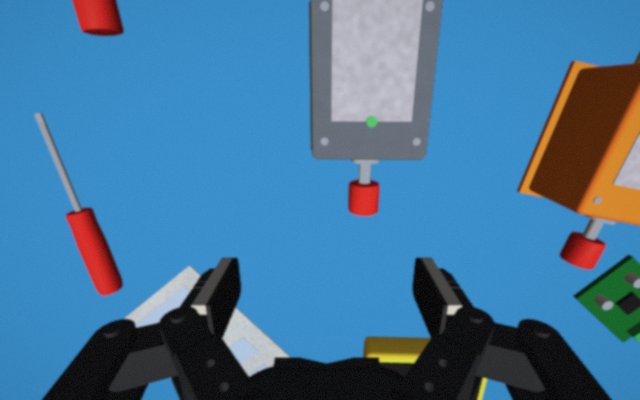

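Run:
```python
from h import *
w=ld('w0');im=w['color'].astype(int)
m=(im[...,0]>110)&(im[...,1]<60)&(im[...,2]<70);m[:,:340]=0;m[:,390:]=0;m[:160]=0;m[230:]=0
ys,xs=np.nonzero(m);print(xs.mean(),ys.mean(),xs.min(),xs.max(),ys.min(),ys.max())
print('knob',onz(w,xs.mean(),ys.mean(),.053))
s=[onz(w,*p,.076) for p in [(324,142),(417,142),(324,6),(430,6)]]
ax=s[0]+s[1]-s[2]-s[3];sd=s[1]-s[0]
print(np.degrees(np.arctan2(ax[1],ax[0])),np.degrees(np.arctan2(-sd[0],sd[1])), (s[0]+s[1])/2)
```

```text
363.11601513240856 199.0340479192938 349 377 185 214
knob [ 0.54647028 -0.2021917   0.053     ]
-22.176955146737598 -22.057482874868484 [ 0.49644103 -0.18076442  0.076     ]
```

Call:
{"name": "apply_moves", "arguments": {"moves": [[[16,3,0,0],[16,3,0,0],[0,0,20,0],[0,0,25,0],[0,0,25,0],[0,0,25,0],[0,0,15,0],[0,0,0,0],[0,0,0,0],[0,0,0,0]]]}}

```text
clock: 3.15
eef_pos: [0.5499, -0.1763, 0.0762]
tool_rot: [0.823, 0.568, -0.001, -0.002]
ft_force: [-0.5, -0.5, -0.1]
grip_width: 0.0855
```

Run:
```python
from h import *
plan([.547,-.202,.047],[.9275,-.3738,0])
```

```text
clk 3.15 eef [ 0.5499 -0.1763  0.0762] move mm [-25.1   6.5  29.2] turn 1.23 alt -178.8 q6 0.05 w 0.08547804009849382 F [-0.5 -0.5 -0.1]
R [[0.354, 0.935, -0.004], [0.935, -0.354, 0.002], [0.0, -0.005, -1.0]]
```

Call:
{"name": "apply_moves", "arguments": {"moves": [[[-8,2,0,0],[-8,2,0,0],[-6,2,0,1],[0,0,0,0],[0,0,0,0],[0,0,0,0],[0,0,0,0],[0,0,0,0],[0,0,0,0],[0,0,0,0]]]}}

```text
clock: 4.15
eef_pos: [0.5497, -0.2022, 0.0801]
tool_rot: [0.828, 0.56, 0.001, 0.001]
ft_force: [-0.2, -0.0, -0.3]
grip_width: 0.0857
```

Run:
```python
from h import *
plan([.547,-.202,.047],[.9275,-.3738,0])
w=cap('wrist','w1');im=w['color'].astype(int)
m=((im[...,0]>110)&(im[...,1]<60)&(im[...,2]<70)).astype(np.uint8)
n,l,st,c=cv2.connectedComponentsWithStats(m)
for i in range(1,n):
    if st[i,4]>80: print(c[i],st[i],onz(w,*c[i],.06).round(4))
```

```text
clk 4.15 eef [ 0.5497 -0.2022  0.0801] move mm [-0.9 -2.7 33.1] turn 0.07 alt -179.9 q6 0.03 w 0.08569516532019415 F [-0.2 -0.  -0.3]
R [[0.373, 0.928, 0.002], [0.928, -0.373, -0.0], [0.001, 0.002, -1.0]]
[325.70772337 248.66582534] [ 303  224   47   50 1981] [ 0.5448 -0.2013  0.06  ]
```

View pics/w1.png

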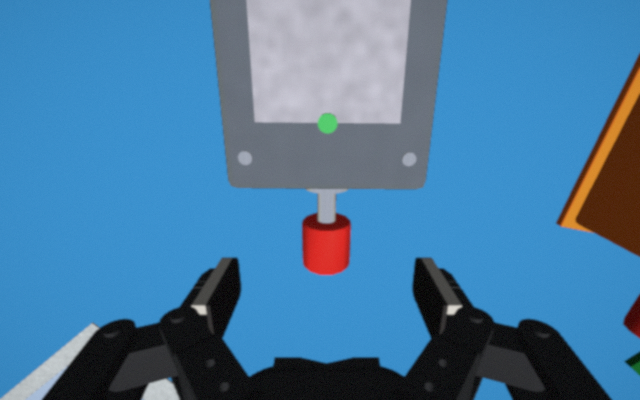

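The knob sits centred between the fingers (326,249) with the rod square to the jaws. I'll descend, then close.

Call:
{"name": "apply_moves", "arguments": {"moves": [[[0,-1.5,8,0],[0,-1.5,8,0],[0,0,8,0],[0,0,8,0],[0,0,0,0],[0,0,0,0],[0,0,0,0],[0,0,0,0],[0,0,0,0],[0,0,0,0]]]}}

```text
clock: 5.2
eef_pos: [0.5465, -0.2006, 0.0446]
tool_rot: [0.828, 0.56, 0.001, 0.0]
ft_force: [0.3, 0.3, 0.6]
grip_width: 0.0854
```

Run:
```python
from h import *
plan([.546,-.202,.047],[.9275,-.3738,0])
```

```text
clk 5.2 eef [ 0.5465 -0.2006  0.0446] move mm [-1.5  0.1 -2.4] turn 0.1 alt -179.9 q6 0.03 w 0.0854450862362407 F [0.3 0.3 0.6]
R [[0.372, 0.928, 0.001], [0.928, -0.372, 0.0], [0.001, 0.001, -1.0]]
```

Call:
{"name": "apply_moves", "arguments": {"moves": [[[-1,0,-1,0],[0,0,0,0],[0,0,0,0],[0,0,0,0],[0,0,0,0],[0,0,0,0],[0,0,0,0],[0,0,0,0],[0,0,0,0],[0,0,0,0]]], "hand": -1}}

```text
clock: 6.2
eef_pos: [0.5469, -0.2013, 0.0467]
tool_rot: [0.828, 0.56, 0.002, 0.001]
ft_force: [0.2, 0.6, -0.3]
grip_width: 0.0269
```

Run:
```python
from h import *
plan([.546,-.202,.047],[.9275,-.3738,0])
```

```text
clk 6.2 eef [ 0.5469 -0.2013  0.0467] move mm [-1.  -0.6 -0.3] turn 0.09 alt -179.9 q6 0.03 w 0.026914890842505118 F [ 0.2  0.6 -0.3]
R [[0.372, 0.928, 0.004], [0.928, -0.372, 0.001], [0.002, 0.003, -1.0]]
```

Call:
{"name": "apply_moves", "arguments": {"moves": [[[0,4,0,0],[0,4,0,0],[0,4,0,0],[0,4,0,0],[0,4,0,0],[0,0,0,0],[0,0,0,0],[0,0,0,0],[0,0,0,0],[0,0,0,0]]]}}

```text
clock: 7.2
eef_pos: [0.5666, -0.2094, 0.0467]
tool_rot: [0.828, 0.56, 0.001, 0.0]
ft_force: [2.7, -0.7, -1.3]
grip_width: 0.0268
```

Run:
```python
from h import *
plan([.5701,-.2106,.0467],[.9275,-.3738,0])
w=cap('wrist','w2')
```

```text
clk 7.2 eef [ 0.5666 -0.2094  0.0467] move mm [0.2 3.7 0. ] turn 0.07 alt -179.9 q6 0.03 w 0.026816142258052258 F [ 2.7 -0.7 -1.3]
R [[0.373, 0.928, 0.002], [0.928, -0.373, 0.001], [0.002, 0.002, -1.0]]
```

View pics/w2.png

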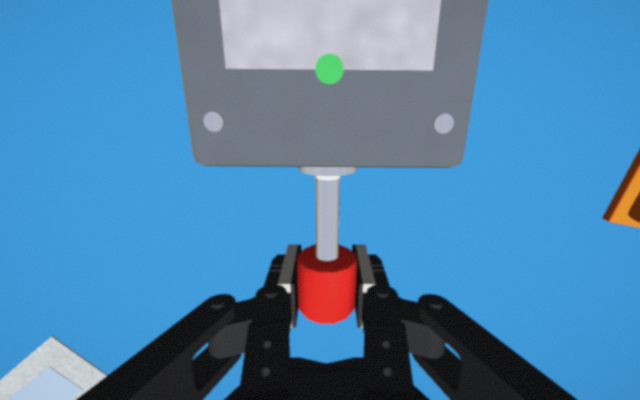

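The tool has moved 21.3 mm, the rod is clearly out, and the white ring is just emerging at (327,177). I'll pull 4 mm more, then release.

Call:
{"name": "apply_moves", "arguments": {"moves": [[[0,2,0,0],[0,2,0,0],[0,0,0,0],[0,0,0,0],[0,0,0,0],[0,0,0,0],[0,0,0,0],[0,0,0,0],[0,0,0,0],[0,0,0,0]]]}}

```text
clock: 8.25
eef_pos: [0.5691, -0.2104, 0.0467]
tool_rot: [0.828, 0.56, 0.001, -0.001]
ft_force: [1.9, -1.1, -0.1]
grip_width: 0.0266
```

```bash
python3 -c "
from h import *
plan([.5701,-.2106,.0467],[.9275,-.3738,0])"
```

```text
clk 8.25 eef [ 0.5691 -0.2104  0.0467] move mm [0.2 1.  0. ] turn 0.07 alt -179.9 q6 0.03 w 0.0265846476982406 F [ 1.9 -1.1 -0.1]
R [[0.373, 0.928, -0.0], [0.928, -0.373, 0.002], [0.002, -0.001, -1.0]]
```

Call:
{"name": "apply_moves", "arguments": {"moves": [[[0,0,0,0],[0,0,0,0],[0,0,0,0],[0,0,0,0],[0,0,0,0],[0,0,0,0],[0,0,0,0],[0,0,0,0],[0,0,0,0],[0,0,0,0]]], "hand": 1}}

```text
clock: 9.25
eef_pos: [0.5662, -0.2099, 0.046]
tool_rot: [0.828, 0.56, -0.002, -0.003]
ft_force: [0.2, 0.2, -0.5]
grip_width: 0.0855
```

Call:
{"name": "apply_moves", "arguments": {"moves": [[[0,0,-10,0],[0,0,-15,0],[0,0,-20,0],[0,0,-20,0],[0,0,-20,0],[0,0,-10,0],[0,0,0,0],[0,0,0,0],[0,0,0,0],[0,0,0,0]]]}}

```text
clock: 10.25
eef_pos: [0.5659, -0.2098, 0.1461]
tool_rot: [0.828, 0.56, -0.002, -0.004]
ft_force: [-0.1, -0.5, -0.1]
grip_width: 0.0852
```

Run:
```python
from h import *
plan([.5701,-.2106,.0467],[.9275,-.3738,0])
w=cap('wrist','w3');s=cap('scene','s1');t=cap('top','t1')
k=np.array([.546,-.2015,.052]);a=np.array([.9275,-.3738,0])
print('ref home/mid/out',[proj(s,k+a*d).round(1).tolist() for d in (0,.025,.05)])
im=w['color'].astype(int)
m=((im[...,0]>110)&(im[...,1]<60)&(im[...,2]<70)).astype(np.uint8)
n,l,st,c=cv2.connectedComponentsWithStats(m)
for i in range(1,n):
    if st[i,4]>200: p=onz(w,*c[i],.055);print(c[i],p.round(4),'front-face dist',(p-np.array([.496,-.181,.055]))@a-.0)
A=cv2.resize(s['color'][170:280,195:445],(800,352),interpolation=2)
u,v=map(int,proj(w,k+a*.0));B=cv2.resize(w['color'][max(v-75,0):max(v-75,0)+100,u-160:u+160],(800,250),interpolation=2)
cv2.imwrite('pics/c2.png',np.vstack([A,B[:248]])[:,:,::-1])
d=lambda c,u,v:(lambda m:np.argwhere(m).mean(0)[::-1]+[u-20,v-20])(c['color'][v-20:v+20,u-20:u+20].max(2)<45)
print('black before/after',d(ld('t0'),198,149),d(t,198,149),d(ld('s0'),398,266),d(s,398,266))
```

```text
clk 10.25 eef [ 0.5659 -0.2098  0.1461] move mm [ 0.8  5.1 99.3] turn 0.09 alt -179.9 q6 0.03 w 0.08516977368959072 F [-0.1 -0.5 -0.1]
R [[0.372, 0.928, -0.008], [0.928, -0.372, 0.004], [0.0, -0.009, -1.0]]
ref home/mid/out [[221.3, 219.4], [211.3, 224.3], [201.1, 229.5]]
[326.92911153 213.97826087] [ 0.569  -0.2113  0.055 ] front-face dist 0.07899540769787745
[ 21.37220844 251.92266336] [ 0.5082 -0.451   0.055 ] front-face dist 0.1122767806646687
[590.29703916 248.8930277 ] [ 0.675  -0.0272  0.055 ] front-face dist 0.10856445085842627
black before/after [197.3253012  149.10240964] [193.98809524 147.53571429] [397.32467532 265.92207792] [397.32467532 265.92207792]
```

View pics/c2.png

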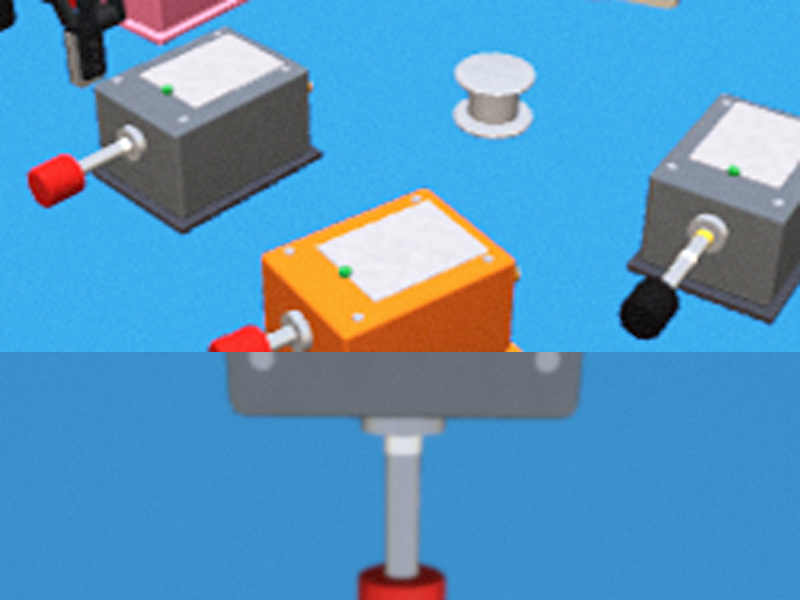

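The red rod shows the white ring and no yellow one, and the knob is about 24.5 mm out from home. The black knob is unmoved in the scene view. The arm is clear, so I'm handing in.

```bash
python3 -c "
from h import *
print(workorder.job_done(), telemetry.get_obs()['clock'])
b,t=ld('t0'),ld('t1')
print((b['camera_from_world']-t['camera_from_world']).__abs__().max(), (t['color'][129:169,178:218].max(2)<45).sum(),(b['color'][129:169,178:218].max(2)<45).sum())"
```

```text
the job is handed in; nothing more can be done
the job is handed in; nothing more can be done
```

I pulled the red knob on the grey box out one click, let go, and lifted the gripper about 100 mm clear before handing in at about 10.4 s. The orange and pink look-alikes and the black-knobbed switch were not touched.

**Red rod:** after release, the wrist camera puts the knob about 24.5 mm out from home. The white ring is visible and no yellow ring shows, so it is at the middle click. The tool force read about zero after release, and at most about 3 N in the readings between moves.

**Black rod:** its knob is at exactly the same pixel in the scene view before and after, with the yellow ring still visible. The top view disagreed: the dark-pixel centroid near the black knob shifted about 3 px. I think the arm or its shadow entered that window, but the check I meant to run on it came back empty because the job was already handed in.

**Approach:** the first sideways move overshot by about 25 mm. I corrected it above the knob before descending, and nothing was touched.

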